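Mark the missed spots on the practice hand

TASK

The UV check of a pupil's hand showed three badly washed spots; record them on the practice hand by pressing in its white studs with a fingertip, in this order: the tip of the thumb, then the tip of the little finger, then the wrist. Press each gently, until it is right in, leave the other four studs out, and do not shift or lift the practice hand or the other things standing on and around it. Finish with the robot clear of everything.

Things in the scene. Friction and masses are not known exactly. Their poses are not given: they have to be found in the camera images.
- practice: practice hand: life-size flat beige plastic right hand, back up, fingers spread, fixed on a loose grey board 260 x 250 x 18 mm, 0.7 to 1.2 kg in all. Origin: centre of the board's underside; x from wrist to fingers, y to the thumb's side, z up. Hand's upper side 34 mm above the table. Seven like round white push-in studs, 20 mm across, stand 8 mm out of it at the (x, y) in mm given below
- thumb_top (a point): centre of the top face of the stud on the tip of the thumb, at (10, 98); 42 mm above the table when the stud is out, 35 mm when it is fully in; it moves with the stud
- thumb (a joint): how far that stud is pushed in, straight down: 0 out, 0.007 m fully in; it moves at about 2.5 N and stays where it is left
- little_top (a point): centre of the top face of the stud on the tip of the little finger, at (52, -92); 42 mm above the table when the stud is out, 35 mm when it is fully in; it moves with the stud
- little (a joint): how far that stud is pushed in, straight down: 0 out, 0.007 m fully in; it moves at about 2.5 N and stays where it is left
- wrist_top (a point): centre of the top face of the stud on the middle of the wrist, at (-100, 0); 42 mm above the table when the stud is out, 35 mm when it is fully in; it moves with the stud
- wrist (a joint): how far that stud is pushed in, straight down: 0 out, 0.007 m fully in; it moves at about 2.5 N and stays where it is left
- index_top (a point): centre of the top face of the stud on the tip of the index finger, at (88, 58); 42 mm above the table when the stud is out, 35 mm when it is fully in; it moves with the stud
- index (a joint): how far that stud is pushed in, straight down: 0 out, 0.007 m fully in; it moves at about 2.5 N and stays where it is left (not one of the three; it starts out)
- middle_top (a point): centre of the top face of the stud on the tip of the middle finger, at (100, 5); 42 mm above the table when the stud is out, 35 mm when it is fully in; it moves with the stud
- middle (a joint): how far that stud is pushed in, straight down: 0 out, 0.007 m fully in; it moves at about 2.5 N and stays where it is left (not one of the three; it starts out)
- ring_top (a point): centre of the top face of the stud on the tip of the ring finger, at (90, -46); 42 mm above the table when the stud is out, 35 mm when it is fully in; it moves with the stud
- ring (a joint): how far that stud is pushed in, straight down: 0 out, 0.007 m fully in; it moves at about 2.5 N and stays where it is left (not one of the three; it starts out)
- palm_top (a point): centre of the top face of the stud on the middle of the back of the hand, at (-30, 0); 42 mm above the table when the stud is out, 35 mm when it is fully in; it moves with the stud
- palm (a joint): how far that stud is pushed in, straight down: 0 out, 0.007 m fully in; it moves at about 2.5 N and stays where it is left (not one of the three; it starts out)
- lotion: closed squat jar of lotion, 36 mm across, 45 mm tall, loose, standing on the board at the thumb's side of the wrist; origin at the centre of its underside; to be left alone
- nailbrush: wooden nail brush, 75 x 32 x 26 mm, loose, lying on the board at the little-finger side of the wrist; origin at the centre of its underside; to be left alone
- soap: clear pump bottle of soap, 64 mm across, 157 mm tall, loose, on the left; origin at the centre of its underside; to be left alone
- mug: white mug, 76 mm across, 90 mm tall, loose, on the left; origin at the centre of its underside; to be left alone
- timer: flat round kitchen timer, 72 mm across, 36 mm tall, loose, beside the board on the little-finger side; origin at the centre of its underside; to be left alone
- gel: small bottle of hand gel, 48 mm across, 120 mm tall, loose, on the right; origin at the centre of its underside; to be left alone
- stapler: black stapler, 130 x 34 x 42 mm, loose, just beyond the fingertips; origin at the centre of its underside; to be left alone

How it is judged:
By the outcome, as a careful person would: the job done as asked, in the order asked, and still so for the second after the job is handed in, with the robot touching nothing.
It also fails if it takes over 48 s, if anything falls off the work surface, if the arm or the gripper's body presses on something with over 40 N, if the wrist force passes 120 N, or if a joint passes its speed limit or range.

ROBOT

A 7-joint arm with a two-finger parallel gripper is mounted at the origin on the work surface. World frame = base frame: x ahead of the robot, y to its left, z up, the work surface at z = 0. Lengths are in m, angles in rad, forces in N, time in s.
With the tool pointing down it reaches from about 0.425 to 0.925 m from the base axis. Payload 6.8 kg.
Tool frame: the origin (TCP) lies on the centre line of the jaws, within the pads' length; the fingertips stand 14 mm ahead of it and the grasp point (between the pads) lies 5 mm behind it (bot.finger_overhang is the distance from the TCP to the fingertips, in m); z points along the fingers, y is the line along which they close (so a half turn about z gives the same grasp; the last joint's range is limited). The gripper opens to 85 mm and grips with 20 to 120 N. Pads are 22 mm wide; open, the fingers measure 114 mm over their backs; the gripper's body (76 mm by 85 mm) begins 54 mm behind the grasp point. The pads swing forward as they close: fully open they stand 13 mm farther back than shut.
Start: joints at [1.116, 0.477, 0.022, 1.555, -0.011, 1.109, -0.083], TCP at [0.229, -0.635, 0.245] pointing down, gripper open.
Joint ranges: [-2.96, 2.96], [-0.34, 2.1], [-1.41, 1.46], [0.24, 2.44], [-1.37, 4.51], [0.17, 1.92], [-2.96, 2.96]. Speed limits (rad/s): [2.39, 2.39, 3.14, 3.14, 3.14, 3.14, 3.14].

INTERFACE

Orientations are given as a unit quaternion [w, x, y, z].
In Python, from station import bot gives the robot as it stands.
- The arm moves only by the shell command python3 -m inch 'ROWS' [OPENING] [FORCE]. ROWS is JSON, a list of rows, each a list of 4 numbers: the shift along the tool's x, y, z in m, then the turn about the tool's z in degrees. A call has 1 to 12 rows; each row shifts and turns the commanded pose from where the row before left it, along the tool's axes as they then stand; what a row does not reach is not made up. A row lasts 1/10 s, in which the tool goes at most 50 mm and 8.59 degrees, less where a joint would pass 70% of its speed; a pose out of reach is approached as far as the arm can. A call is refused whole if a number of a shift passes 0.05 or a number of a turn 8.59, either way. A call with a gripper value outside its range is refused whole. OPENING is the finger opening in m, from 0 to 0.0854, set as the call begins (- or left out, the last holds). The fingers move at their own pace and stop on an object; FORCE is the grip in N (left out, the last holds). Time passes only in rows, so rows that do not move let the fingers close. It gives the time, the measured TCP pose, the force, the opening and the grip force at its end, in the units of the state.
- bot.get_obs(): the state, without advancing time (a new reading comes with each control period).
- bot.read_camera(name): name is "scene" or "side" or "wrist"; returns a dict with "color" (400x640x3 uint8, red, green, blue), "mtx" (3x3 intrinsics, pixels), "world_from_camera" (4x4, takes a point from camera to world coordinates); the wrist camera has in their place "hand_eye" (4x4, takes a point from camera to tool coordinates, whose origin is the TCP and whose axes are the flange's). Camera axes: x right, y up, looking along -z (the intrinsics and any distortion apply to the point x, -y, -z); pixel columns grow to the right and rows downward; lengths in m; the calibration is good to about 2 mm. The wrist camera is an equidistant fisheye: a pixel r from the principal point sees the ray r / f radians off the axis. A picture is of the moment at which its call begins: read the wrist's pose just before it. There is no depth.
- bot.hand_in(): hands the job in; it is judged then, once.
The state is a dict: "t": time; "q": joint angles; "joint_vel": joint speeds; "joint_torque": joint torques, N m; "eef_pos": TCP position; "tool_rot": TCP orientation; "contact_force": force on the tool from outside, world axes, zero at the start; "torque": the same for the moment, N m; "gripper_width": opening from 0.0 (shut) to 1.0 (fully open); "grasp_force": force on a finger pad.
Only numpy, scipy, OpenCV 4.12 (cv2) and the standard library are available. Lean on these libraries where they do the work, as an engineer would, in place of code of your own. Each camera call takes 0.05 s, during which the arm holds its last target. There are 200 camera calls.

## Working session

There is one attempt and no reset: what is moved stays moved. The work goes in short steps, Python scripts to look and compute and a shell command to move; the robot and the scene stay as the last step left them, time stands still between calls to the robot, and variables do not carry over. Pictures are saved under pics/ and viewed, at most 10 in all, crops included, and the job is handed in when it is done.

```bash
mkdir -p pics; python3 - <<'E'
from station import bot
import cv2
o=bot.get_obs()
print({k:o[k] for k in("t","eef_pos","tool_rot","gripper_width","contact_force")},bot.finger_overhang)
for n in("scene","side"):
    d=bot.read_camera(n);cv2.imwrite(f"pics/{n}0.png",d["color"][:,:,::-1]);print(n,d["mtx"],d["world_from_camera"])
E
```

```text
{'t': 0.0, 'eef_pos': array([ 0.22920606, -0.63428871,  0.24431988]), 'tool_rot': array([-8.82973549e-04,  9.85001125e-01,  1.72545489e-01, -2.42237812e-04]), 'gripper_width': 1.001001686013769, 'contact_force': array([-0.40678877,  0.56446143, -0.81699174])} 0.014
scene [[513.54274083   0.         320.97061403]
 [  0.         513.54274083 197.14537843]
 [  0.           0.           1.        ]] [[ 0.15879339 -0.73884771  0.65489596  1.4787657 ]
 [ 0.98730853  0.12054686 -0.10339398 -0.16116883]
 [-0.00255324  0.66300265  0.7486127   1.12639338]
 [ 0.          0.          0.          1.        ]]
side [[429.56966219   0.         319.8121329 ]
 [  0.         429.56966219 202.16803878]
 [  0.           0.           1.        ]] [[-0.72243315  0.43208575 -0.53980761 -0.08246143]
 [-0.6912686  -0.4339194   0.57780765  0.63071761]
 [ 0.01542946  0.79057945  0.61216507  0.78243266]
 [ 0.          0.          0.          1.        ]]
```

View pics/scene0.png

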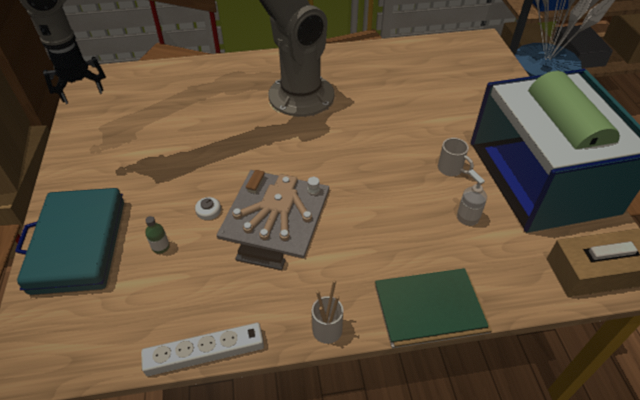

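View pics/side0.png

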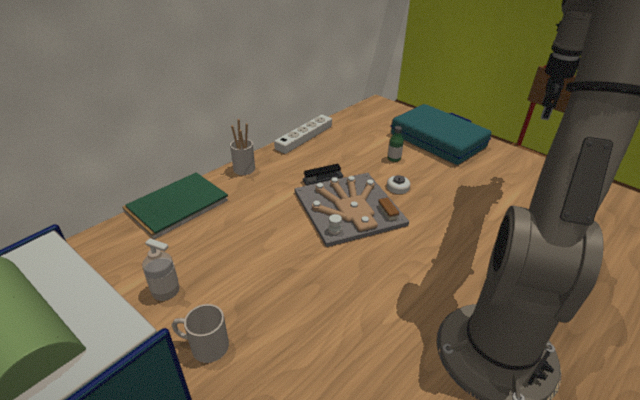

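The scene view has the practice board around pixel (275,212), and the side view has it around (350,208). The jar is by the wrist on the thumb's side and the stapler is beyond the fingers. Next I'll enlarge both crops.

```bash
python3 - <<'E'
import cv2,numpy as np
a=cv2.imread("pics/scene0.png")[165:265,210:335]; b=cv2.imread("pics/side0.png")[165:245,290:410]
cv2.imwrite("pics/c1.png",cv2.resize(a,None,fx=6,fy=6,interpolation=cv2.INTER_CUBIC)[:600])
cv2.imwrite("pics/c2.png",cv2.resize(b,None,fx=6,fy=6,interpolation=cv2.INTER_CUBIC))
E
```

```text
(no output)
```

View pics/c1.png

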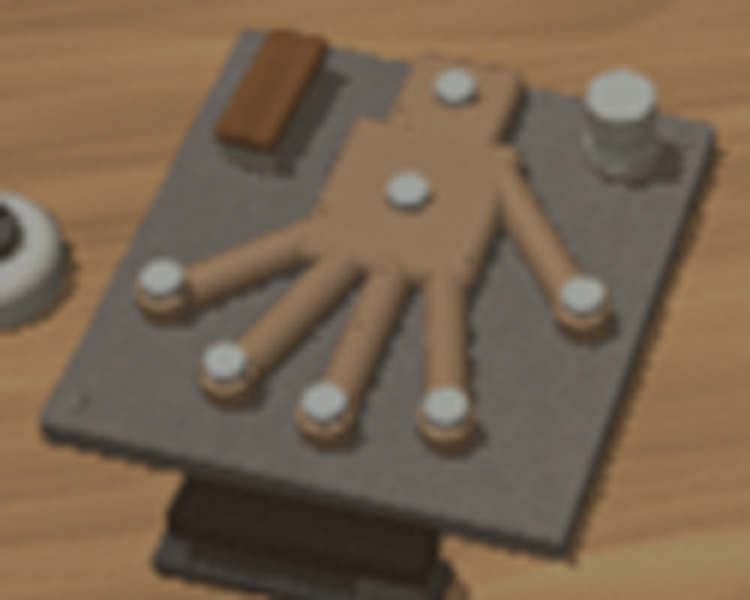

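View pics/c2.png

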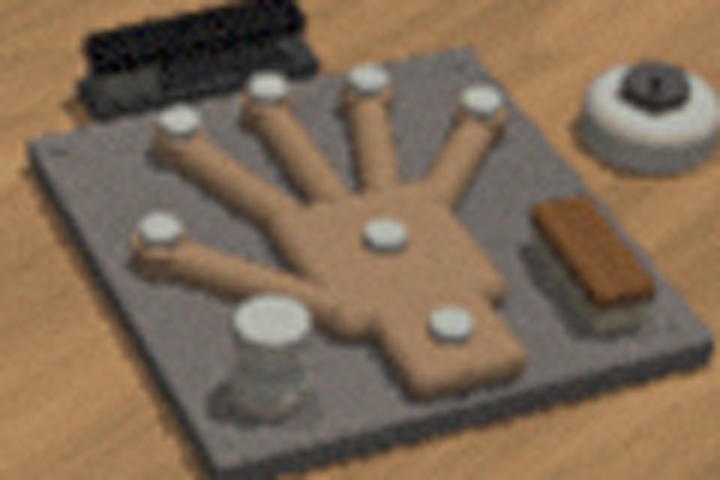

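In the scene crop the stud tops are at thumb (582,293), little (162,278) and wrist (456,85). In the side crop they are at (160,228), (483,99) and (452,323). I'll fit the board pose to all seven studs in both views.

```bash
cat >fit.py <<'E'
from station import bot
import numpy as np
from scipy.optimize import least_squares
S=np.array([[10,98],[88,58],[100,5],[90,-46],[52,-92],[-30,0],[-100,0]])/1000
P={"scene":(np.array([[582,293],[446,404],[324,402],[226,361],[162,278],[408,188],[456,85]]),(210,165)),
"side":(np.array([[160,228],[180,121],[267,86],[370,78],[483,99],[386,235],[452,323]]),(290,165))}
def world(p,z=.042):
    c,s=np.cos(p[2]),np.sin(p[2]); return np.c_[S@np.array([[c,s],[-s,c]])+p[:2],np.full(7,z)]
C=[]
for n,(d,o) in P.items():
    k=bot.read_camera(n); C.append((k["mtx"],np.linalg.inv(k["world_from_camera"]),(d+.5)/6-.5+o))
def res(p,which=(0,1)):
    r=[]
    for i in which:
        K,T,uv=C[i]; q=world(p)@T[:3,:3].T+T[:3,3]; q=q*[1,-1,-1]@K.T; r.append(q[:,:2]/q[:,2:]-uv)
    return np.concatenate(r).ravel()
for w in((0,1),(0,),(1,)):
    f=least_squares(res,[.65,-.15,0.1],args=(w,)); print(f.x,np.abs(f.fun).max())
    if len(w)==2: print(world(f.x)[[0,4,6]])
E
python3 fit.py
```

```text
[ 0.52926682 -0.14485422 -0.43171496] 1.2458272090563582
[[ 0.57935536 -0.06003006  0.042     ]
 [ 0.53800032 -0.25017148  0.042     ]
 [ 0.43844187 -0.10301132  0.042     ]]
[ 0.53319089 -0.14414406 -0.43084203] 0.3058796661713359
[ 0.5256015  -0.14421709 -0.43511085] 0.294568509559042
```

```bash
python3 -m inch '[[0.0225,-0.018,0,0],[0.0225,-0.018,0,0],[0.0225,-0.018,0,0],[0.0225,-0.018,0,0],[0.0225,-0.018,0,0],[0.0225,-0.018,0,0],[0.0225,-0.018,0,0],[0.0225,-0.018,0,0],[0.0225,-0.018,0,0],[0.0225,-0.018,0,0]]' 0 20
python3 -m inch '[[0.0225,-0.018,0,0],[0.0225,-0.018,0,0],[0.0225,-0.018,0,0],[0.0225,-0.018,0,0],[0.0225,-0.018,0,0],[0.0225,-0.018,0,0],[0.0225,-0.018,0,0],[0.0225,-0.018,0,0],[0.0225,-0.018,0,0],[0.0225,-0.018,0,0],[0,0,0,0],[0,0,0,0]]'
python3 - <<'E'
from station import bot
import cv2
o=bot.get_obs();d=bot.read_camera("wrist");print(o["t"],o["eef_pos"],o["tool_rot"]);print(d["mtx"],d["hand_eye"],[k for k in d])
cv2.imwrite("pics/w1.png",cv2.resize(d["color"][:,:,::-1],(800,500),interpolation=cv2.INTER_CUBIC))
cv2.imwrite("pics/w1raw.png",d["color"][:,:,::-1])
E
```

```text
t: 1.2
eef_pos: [0.3803, -0.388, 0.2453]
tool_rot: [-0.0, 0.985, 0.172, -0.0]
contact_force: [0.4, -0.1, 0.3]
gripper_width: -0.0
grasp_force: 0.0
t: 2.4
eef_pos: [0.5303, -0.1428, 0.2451]
tool_rot: [-0.0, 0.985, 0.173, -0.0]
contact_force: [0.3, -0.3, -1.6]
gripper_width: -0.0
grasp_force: 0.0
2.4 [ 0.53031475 -0.14283499  0.245096  ] [-3.31142136e-05  9.84871547e-01  1.73285844e-01 -2.27109765e-04]
[[309.70691629   0.         319.07761018]
 [  0.         309.70691629 198.89798677]
 [  0.           0.           1.        ]] [[ 3.48523597e-04  9.56629047e-01  2.91308677e-01  7.40406217e-02]
 [ 9.99999939e-01 -3.22795416e-04 -1.36378035e-04  1.36039009e-03]
 [-3.64300844e-05  2.91308707e-01 -9.56629101e-01 -1.29315278e-01]
 [ 0.00000000e+00  0.00000000e+00  0.00000000e+00  1.00000000e+00]] ['color', 'mtx', 'hand_eye']
```

View pics/w1.png

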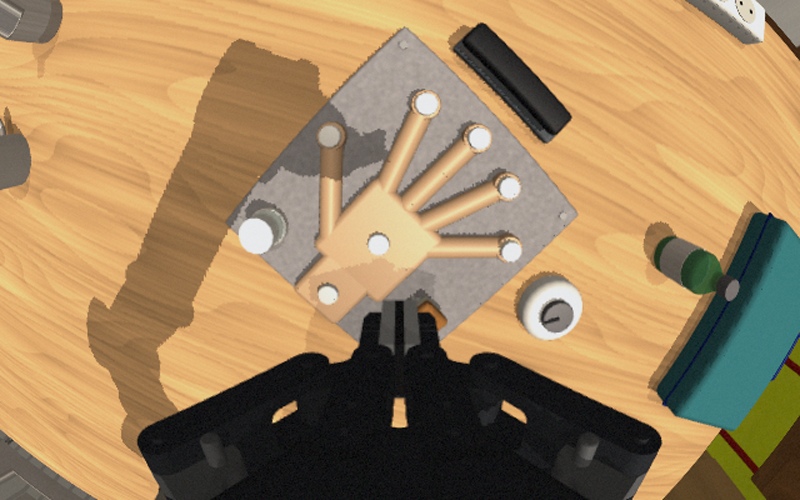

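The wrist view (800×500) shows the stud tops at thumb (330,134), little (511,249), wrist (328,294), palm (378,243), index (426,103), middle (479,138) and ring (510,186). I'll fit the board pose from these.

```bash
cat >wfit.py <<'E'
import numpy as np
from scipy.optimize import least_squares
from scipy.spatial.transform import Rotation as R
from fit import world,res
H=np.array([[3.48523597e-04,9.56629047e-01,2.91308677e-01,7.40406217e-02],[1,-3.22795416e-04,-1.36378035e-04,1.36039009e-03],[-3.64e-05,2.91308707e-01,-9.56629101e-01,-1.29315278e-01],[0,0,0,1]])
p0=np.array([0.53031475,-0.14283499,0.245096]);q0=[-3.31e-05,9.84871547e-01,1.73285844e-01,-2.27e-04]
W=np.eye(4);W[:3,:3]=R.from_quat(np.roll(q0,-1)).as_matrix();W[:3,3]=p0
T=np.linalg.inv(W@H)
uv=(np.array([[330,134],[426,103],[479,138],[510,186],[511,249],[378,243],[328,294]])+.5)/1.25-.5
def wres(p):
    q=(world(p)@T[:3,:3].T+T[:3,3])*[1,-1,-1]; r=np.hypot(q[:,0],q[:,1]); th=np.arctan2(r,q[:,2])
    return (q[:,:2]/r[:,None]*th[:,None]*309.707+[319.0776,198.898]-uv).ravel()
f=least_squares(wres,[.53,-.14,-.43]);print("wrist",f.x,np.abs(f.fun).max());print(world(f.x)[[0,4,6]])
f=least_squares(lambda p:np.r_[wres(p),res(p)],[.53,-.14,-.43]);print("all",f.x);print(world(f.x)[[0,4,6]])
E
python3 wfit.py
```

```text
[ 0.52926682 -0.14485422 -0.43171496] 1.2458272090563582
[[ 0.57935536 -0.06003006  0.042     ]
 [ 0.53800032 -0.25017148  0.042     ]
 [ 0.43844187 -0.10301132  0.042     ]]
[ 0.53319089 -0.14414406 -0.43084203] 0.3058796661713359
[ 0.5256015  -0.14421709 -0.43511085] 0.294568509559042
wrist [ 0.53054507 -0.14683853 -0.43149123] 1.1779152991673527
[[ 0.58061463 -0.06200317  0.042     ]
 [ 0.53930214 -0.25215384  0.042     ]
 [ 0.43971076 -0.10501595  0.042     ]]
all [ 0.53038571 -0.14646203 -0.43163587]
[[ 0.58046754 -0.06163391  0.042     ]
 [ 0.53912754 -0.25177861  0.042     ]
 [ 0.43955745 -0.10462632  0.042     ]]
```

```bash
python3 -m inch '[[0.0187,-0.0148,0,0],[0.0187,-0.0148,0,0],[0.0187,-0.0148,0,0],[0.0186,-0.0149,0,0],[0,0,0.025,0],[0,0,0.03,0],[0,0,0.03,0],[0,0,0.03,0],[0,0,0.03,0],[0,0,0.02,0],[0,0,0.01,0],[0,0,0,0]]'
python3 - <<'E'
from station import bot
import cv2,numpy as np
a=bot.read_camera("scene")["color"][170:250,240:340,::-1];b=bot.read_camera("side")["color"][160:240,290:390,::-1]
w=bot.read_camera("wrist")["color"][60:300,170:470,::-1]
r=lambda i,f:cv2.resize(i,None,fx=f,fy=f,interpolation=cv2.INTER_CUBIC)
ab=np.vstack([r(a,3.7)[:296],r(b,3.7)[:296]]);c=cv2.resize(w,(420,336));c=np.vstack([c,np.zeros((ab.shape[0]-336,420,3),np.uint8)])
cv2.imwrite("pics/n1.png",np.hstack([ab,c]))
E
```

```text
t: 3.75
eef_pos: [0.5794, -0.063, 0.0692]
tool_rot: [-0.0, 0.985, 0.172, -0.001]
contact_force: [1.0, 1.1, 0.9]
gripper_width: 0.001
grasp_force: 0.0
```

View pics/n1.png

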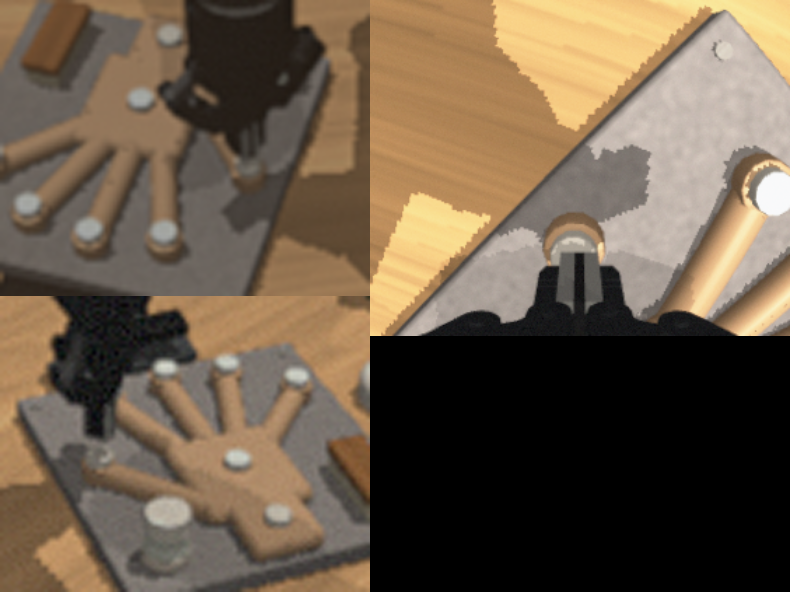

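The fingertip stands over the thumb stud in all three views. In the wrist crop the stud at (575,245) is centred on the fingers. I'll press gently.

```bash
python3 -m inch '[[0.0014,-0.0011,0.006,0],[0,0,0.004,0],[0,0,0.002,0],[0,0,0.001,0],[0,0,0.001,0],[0,0,0.001,0],[0,0,0.001,0],[0,0,0,0]]'
python3 -m inch '[[0,0,0.001,0],[0,0,0.001,0],[0,0,0,0]]'
python3 -m inch '[[0,0,0.001,0],[0,0,0,0]]'
```

```text
t: 4.7
eef_pos: [0.5814, -0.0607, 0.0543]
tool_rot: [0.0, 0.985, 0.173, 0.0]
contact_force: [-0.1, -0.2, 0.2]
gripper_width: 0.004
grasp_force: 0.3
t: 5.0
eef_pos: [0.5814, -0.0607, 0.0522]
tool_rot: [0.0, 0.985, 0.173, 0.0]
contact_force: [-0.1, 0.6, 1.8]
gripper_width: 0.003
grasp_force: 0.5
t: 5.2
eef_pos: [0.5814, -0.0607, 0.0512]
tool_rot: [0.0, 0.985, 0.173, 0.0]
contact_force: [-1.0, 0.3, 0.8]
gripper_width: -0.0
grasp_force: 0.5
```

```bash
for i in 1 2 ; do python3 -m inch '[[0,0,0.001,0],[0,0,0,0]]' | grep -E 'eef|contact'; done; python3 -m inch '[[0,0,0.0005,0],[0,0,0,0]]'| grep -E 'eef|contact'
```

```text
eef_pos: [0.5814, -0.0607, 0.0502]
contact_force: [0.5, -0.7, 1.2]
eef_pos: [0.5814, -0.0606, 0.0492]
contact_force: [-0.6, -0.4, 1.0]
eef_pos: [0.5814, -0.0607, 0.0491]
contact_force: [-0.6, -0.3, 6.2]
```

```bash
python3 -m inch '[[0,0,0.0005,0],[0,0,0,0]]'| grep -E 'eef|contact'
```

```text
eef_pos: [0.5814, -0.0607, 0.0491]
contact_force: [-2.3, 0.2, 9.0]
```

```bash
python3 -m inch '[[0,0,-0.01,0],[0,0,-0.025,0],[0,0,-0.025,0],[-0.0131,0.0206,0,0],[-0.0131,0.0206,0,0],[-0.0131,0.0206,0,0],[-0.0131,0.0206,0,0],[-0.0131,0.0206,0,0],[-0.0131,0.0206,0,0],[-0.0132,0.0208,0,0],[-0.0132,0.0208,0,0],[0,0,0,0]]'
python3 -m inch '[[0,0,0.02,0],[0,0,0.016,0],[0,0,0.006,0],[0,0,0,0]]'
python3 - <<'E'
from station import bot
import cv2,numpy as np
a=bot.read_camera("scene")["color"][170:250,225:325,::-1];b=bot.read_camera("side")["color"][160:240,300:400,::-1]
w=bot.read_camera("wrist")["color"][60:300,170:470,::-1]
r=lambda i,f:cv2.resize(i,None,fx=f,fy=f,interpolation=cv2.INTER_CUBIC)
ab=np.vstack([r(a,3.7)[:296],r(b,3.7)[:296]]);c=cv2.resize(w,(420,336));c=np.vstack([c,np.zeros((ab.shape[0]-336,420,3),np.uint8)])
cv2.imwrite("pics/n2.png",np.hstack([ab,c]))
E
```

```text
t: 7.2
eef_pos: [0.5371, -0.2564, 0.1085]
tool_rot: [0.001, 0.986, 0.17, -0.001]
contact_force: [-0.4, -0.7, -0.2]
gripper_width: 0.002
grasp_force: 0.0
t: 7.6
eef_pos: [0.5381, -0.2507, 0.0651]
tool_rot: [-0.001, 0.985, 0.173, -0.001]
contact_force: [-0.3, -0.2, 0.4]
gripper_width: 0.002
grasp_force: 0.0
```

View pics/n2.png

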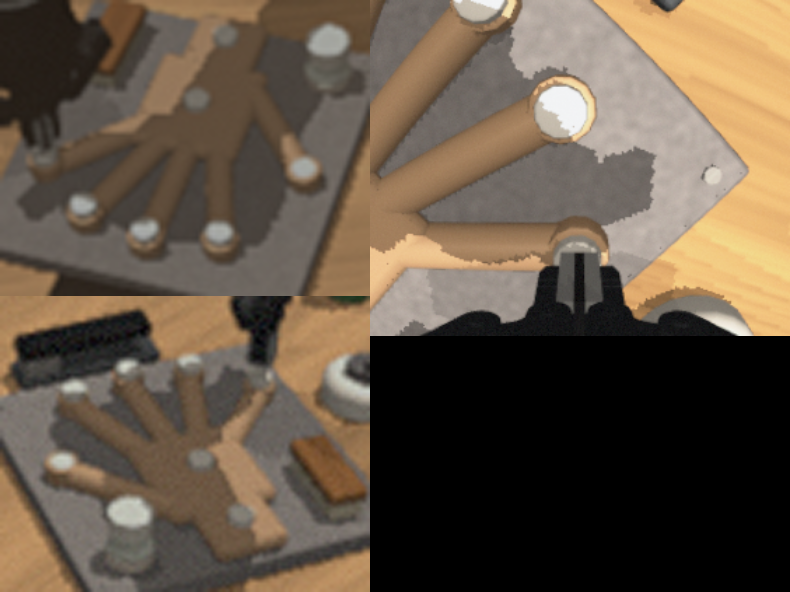

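The thumb stud now looks flush, at (303,170) in the scene crop. The fingers are centred over the little stud, at (578,245) in the wrist crop. I'll press it.

```bash
python3 -m inch '[[0,0,0.006,0],[0,0,0.002,0],[0,0,0.001,0],[0,0,0.001,0],[0,0,0.001,0],[0,0,0.001,0],[0,0,0.001,0],[0,0,0.001,0],[0,0,0.001,0],[0,0,0,0]]'| grep -E 'eef|contact'
for i in 1 2 3; do python3 -m inch '[[0,0,0.0005,0],[0,0,0,0]]' | grep -E 'eef|contact'; done
```

```text
eef_pos: [0.5388, -0.2518, 0.0512]
contact_force: [0.1, -0.8, 0.3]
eef_pos: [0.5388, -0.2517, 0.0508]
contact_force: [0.1, -0.4, 1.1]
eef_pos: [0.5388, -0.2517, 0.0503]
contact_force: [-0.8, 0.1, 1.9]
eef_pos: [0.5388, -0.2517, 0.0498]
contact_force: [-0.5, -0.2, 1.1]
```

```bash
for i in 1 2 3; do python3 -m inch '[[0,0,0.0005,0],[0,0,0,0]]' | grep -E 'eef|contact'; done
```

```text
eef_pos: [0.5388, -0.2517, 0.0493]
contact_force: [0.3, 0.2, 2.4]
eef_pos: [0.5388, -0.2518, 0.0491]
contact_force: [-0.8, 0.8, 6.1]
eef_pos: [0.5388, -0.2518, 0.049]
contact_force: [-2.6, 0.3, 8.4]
```

```bash
python3 -m inch '[[0,0,-0.01,0],[0,0,-0.025,0],[0,0,-0.025,0],[-0.0054,-0.0215,0,0],[-0.0054,-0.0215,0,0],[-0.0054,-0.0215,0,0],[-0.0054,-0.0215,0,0],[-0.0054,-0.0215,0,0],[-0.0054,-0.0215,0,0],[-0.0053,-0.0216,0,0],[-0.0053,-0.0216,0,0],[0,0,0,0]]'
python3 -m inch '[[0,0,0.02,0],[0,0,0.016,0],[0,0,0.006,0],[0,0,0,0]]'
python3 - <<'E'
from station import bot
import cv2,numpy as np
a=bot.read_camera("scene")["color"][160:240,225:325,::-1];b=bot.read_camera("side")["color"][165:245,300:400,::-1]
w=bot.read_camera("wrist")["color"][60:300,170:470,::-1]
r=lambda i,f:cv2.resize(i,None,fx=f,fy=f,interpolation=cv2.INTER_CUBIC)
ab=np.vstack([r(a,3.7)[:296],r(b,3.7)[:296]]);c=cv2.resize(w,(420,336));c=np.vstack([c,np.zeros((ab.shape[0]-336,420,3),np.uint8)])
cv2.imwrite("pics/n3.png",np.hstack([ab,c]))
E
```

```text
t: 11.15
eef_pos: [0.4381, -0.1021, 0.1084]
tool_rot: [-0.0, 0.985, 0.174, -0.001]
contact_force: [0.5, -0.6, -0.6]
gripper_width: -0.004
grasp_force: 0.0
t: 11.55
eef_pos: [0.4396, -0.1047, 0.0658]
tool_rot: [-0.0, 0.985, 0.172, -0.001]
contact_force: [0.3, -0.4, -0.2]
gripper_width: 0.003
grasp_force: 0.0
```

View pics/n3.png

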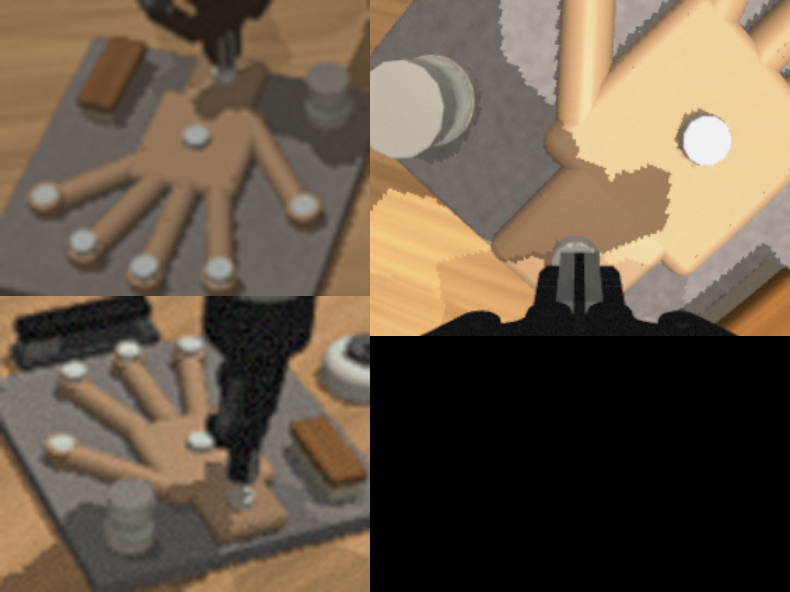

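The fingers are centred over the wrist stud, at (575,243) in the wrist crop. The thumb and little studs look flush, and the jar and brush stand clear of the gripper. I'll press the wrist stud.

```bash
python3 -m inch '[[0,0,0.006,0],[0,0,0.002,0],[0,0,0.001,0],[0,0,0.001,0],[0,0,0.001,0],[0,0,0.001,0],[0,0,0.001,0],[0,0,0.001,0],[0,0,0.001,0],[0,0,0,0]]'| grep -E 'eef|contact'
for i in 1 2 3 4 5; do python3 -m inch '[[0,0,0.0005,0],[0,0,0,0]]' | grep -E 'eef|contact'; done
```

```text
eef_pos: [0.4398, -0.1043, 0.0512]
contact_force: [0.4, -1.0, -0.4]
eef_pos: [0.4398, -0.1044, 0.0508]
contact_force: [-0.2, 0.2, 1.1]
eef_pos: [0.4398, -0.1043, 0.0503]
contact_force: [0.3, -0.7, 0.7]
eef_pos: [0.4398, -0.1043, 0.0498]
contact_force: [-0.6, 1.1, 0.0]
eef_pos: [0.4398, -0.1044, 0.0493]
contact_force: [0.3, 0.4, 1.0]
eef_pos: [0.4398, -0.1044, 0.049]
contact_force: [-1.7, 0.8, 6.5]
```

```bash
python3 -m inch '[[0,0,0.0005,0],[0,0,0,0]]' | grep -E 'eef|contact'
python3 -m inch '[[0,0,-0.01,0],[0,0,-0.025,0],[0,0,-0.03,0],[0,0,-0.03,0],[0,0,-0.03,0],[0,0,-0.03,0],[0,0,-0.03,0],[0,0.02,-0.01,0],[0,0.02,0,0],[0,0.02,0,0],[0,0.01,0,0],[0,0,0,0]]'
python3 - <<'E'
from station import bot
import cv2,numpy as np
a=bot.read_camera("scene")["color"][155:265,195:335,::-1];b=bot.read_camera("side")["color"][155:245,290:412,::-1]
w=bot.read_camera("wrist")["color"][:330,100:540,::-1]
c=cv2.resize(w,(400,300));ab=np.hstack([cv2.resize(a,(400,300),interpolation=2),cv2.resize(b,(400,300),interpolation=2)])
cv2.imwrite("pics/n4.png",np.vstack([ab,np.hstack([c,c*0])]))
E
```

```text
eef_pos: [0.4398, -0.1043, 0.049]
contact_force: [-3.5, 0.9, 12.8]
t: 15.1
eef_pos: [0.4635, -0.1712, 0.2432]
tool_rot: [-0.0, 0.985, 0.172, -0.0]
contact_force: [-0.1, -0.3, 0.4]
gripper_width: 0.002
grasp_force: 0.0
```

View pics/n4.png

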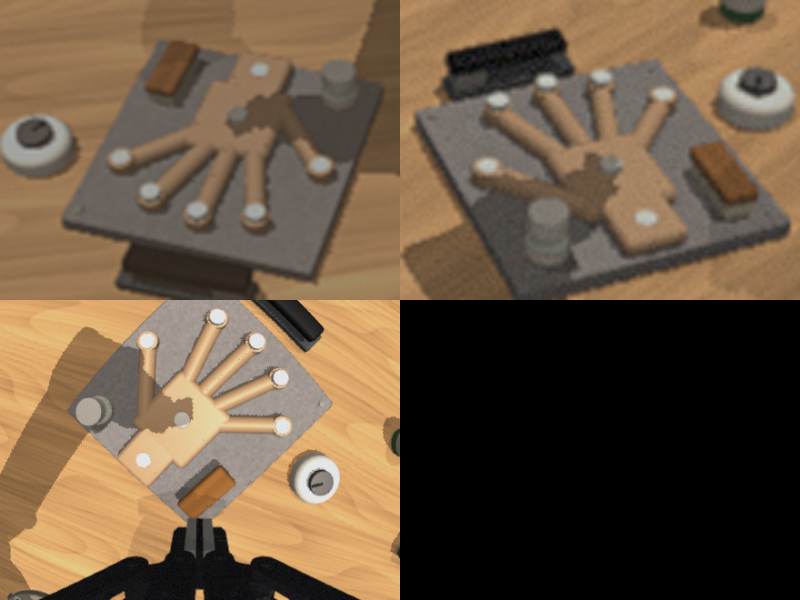

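The thumb, little and wrist studs sit flush, at (320,166), (120,158) and (259,69) in the scene crop. The other four still stand out. Nothing has moved, and the robot is clear.

```bash
python3 -c "
from station import bot
print(bot.hand_in())"
```

```text
the job is handed in; nothing more can be done
None
```

I pressed the thumb, little-finger and wrist studs fully in, in that order. The other four look still out, nothing looks moved, the robot finished clear, and I handed the job in at about 15 s.

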